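Refit the shelf of a desiccator chest and latch its lid

TASK

Put the washed slotted shelf back into the desiccator chest: it is longer than the mouth, so tilt it through, then lower it (do not drop or force it) until it lies flat on the ledges at both ends and let go. Then swing the lid shut and press its front edge down until the catch clicks and holds it; leave the other things on the bench where they are.

Things in the scene. Friction and masses are not known exactly. Their poses are not given: they have to be found in the camera images.
- shelf_grip (a point): Shelf handle: centre of the grey grip bar, 12 mm thick (x), 72 long (y), 24 high (z), 76 mm above the plate's underside, over its centre. Two legs 3 mm thick, 12 wide, at y = +-34.5 mm carry it; open below. z square to the plate, up. The shelf (0.28 to 0.46 kg, 88 mm high) is the same after a half turn about z; centre of gravity on the middle axis.
- shelf_plate (a point): Centre of the shelf's slotted aluminium plate, 170 (x) x 118 (y) x 4 mm (half-way through its thickness); axes as shelf_grip. It starts lying flat on a 4 mm black rubber mat on the bench.
- shelf: The same shelf; origin at the centre of the plate's underside, axes as shelf_grip.
- mouth (a point): Centre of the chest's mouth, at the rim's top, 137 mm above the bench. Chest: fixed white box, 200 (x) x 154 (y) mm over the rim; +y to the hinge, -y to its front (dial, catch), z up. Mouth 146 (x) x 130 (y). At both x ends the rim is a lip 8 mm thick reaching 15 mm in; below it the end walls stand at x = +-88 mm. No lip along the long sides (y = +-65 mm).
- seat (a point): Centre of the shelf's seat, level with the tops of the two ledges, 92 mm below the rim, 84 mm below the lips' underside; axes as mouth. The ledges are 13 mm deep, on both end walls. Seated, the shelf's underside is here; play 3 mm each way in x, 6 mm in y; the lid just clears its handle. Either end may enter first. Between the ledges a cartridge stands, top 13 mm lower.
- lid (a joint): Lid angle, rad: 0 shut, 1.57 upright, stop 1.9; starts at 1.6 to 1.85. Stiff counterbalanced hinge: stays where it is left when well open, swings with 1 to 2 N at the front edge; unlatched near shut it lifts ajar (0.1 rad or more). In the front edge's last 12 mm it meets a sprung catch: press 6 to 8 N there; once past, the catch pulls it fully shut and holds.
- lid_hinge (a point): Middle of the hinge line, 79 mm to +y of the chest's centre, 145 mm above the bench. Axes turn with the lid: x along the hinge; at angle 0 they are the chest's axes. The lid is a plate 204 mm wide (x), from the hinge to 162 mm along its own -y, 12 mm thick (outer face z = +6 mm), white frame, clear pane, with a 70 x 16 mm finger tab beyond the middle of its front edge.
- lid_front (a point): Point on the outer face (top when shut) of the lid above the catch, middle of the front edge, 150 mm from the hinge line; axes as lid_hinge.
- bottle: White reagent bottle, 66 mm across, 150 mm high, standing; origin at the bottom. Leave alone.
- tip_box: Closed clear pipette-tip box with yellow plate, 88 x 126 x 98 mm; origin at the bottom. Leave alone.
- timer: White bench timer lying flat, 70 x 72 x 20 mm; origin at the bottom. Leave alone.
- tube_rack: White tube rack, 85 x 130 x 33 mm; origin at the bottom. Leave alone.
- beaker: Glass beaker, 64 mm across, 80 mm high, with a marker standing in it to 155 mm; origin at the bottom. Leave alone.
- dishes: Stack of three clear petri dishes, 90 mm across, 42 mm high; origin at the bottom. Leave alone.
Things that resemble listed ones, but are neither listed nor needed, are in the scene too. Leave any green or pink look-alike of the shelf alone.

How it is judged:
On the way:
1. the shelf lies flat on both ledges of the chest, let go, lid still up (z of shelf in the frame of seat between -0.004 and 0.004 m and angle between shelf's own z axis and vertical below 0.04 rad and horizontal distance between shelf and seat below 0.014 m and contact force between the fingers and shelf below 0.2 N and linear speed of shelf below 0.02 m/s and value of joint lid above 0.5 rad), for 0.2 s.
At the end, for the whole second after the job is handed in: The shelf rests flat (within 0.04 rad) on both ledges inside the chest (height within 4 mm, centre within 14 mm), the lid is shut (under 0.02 rad) and stays shut by its catch with nothing touching it, and the other things on the bench stand where they were (within 30 mm) (z of shelf in the frame of seat between -0.004 and 0.004 m and angle between shelf's own z axis and vertical below 0.04 rad and horizontal distance between shelf and seat below 0.014 m and linear speed of shelf below 0.02 m/s and value of joint lid below 0.02 rad and velocity of joint lid below 0.05 rad/s).
It fails at once if the shelf is dropped (falls freely by about 2 cm or more) (contact force between the fingers and shelf below 0.1 N and linear speed of shelf above 0.6 m/s).
It fails at once if another thing on the bench is moved by more than 30 mm (distance of any of bottle, tip_box, timer, tube_rack, beaker, dishes from where it was at the start of the episode above 0.03 m).
It fails at once if the held shelf is forced against the chest (over 45 N) (contact force between the fingers and shelf above 1 N and contact force between shelf and chest above 45 N).
It also fails if it takes over 61 s, if anything falls off the work surface, if the arm or the gripper's body presses on something with over 40 N, if the wrist force passes 120 N, or if a joint passes its speed limit or range.

ROBOT

A 6-joint arm with a two-finger parallel gripper is mounted at the origin on the work surface. World frame = base frame: x ahead of the robot, y to its left, z up, the work surface at z = 0. Lengths are in m, angles in rad, forces in N, time in s.
With the tool pointing down it reaches from about 0.375 to 0.975 m from the base axis. Payload 3.8 kg.
Tool frame: the origin (TCP) lies midway between the tips of the shut fingers; the grasp point (between the pads) lies 19 mm behind it; z points along the fingers, y is the direction in which the jaws open and shut (so a half turn about z gives the same grasp; the last joint's range is limited). The gripper opens to 85 mm and grips with 20 to 120 N. Pads are 22 mm wide; open, the fingers measure 114 mm over their backs; the gripper's body (76 mm by 85 mm) begins 54 mm behind the grasp point. The pads swing forward as they close: fully open they stand 13 mm farther back than shut.
Start: joints at [1.066, 0.264, 1.604, -0, 1.274, -0.037], TCP at [0.304, 0.602, 0.231] pointing down, gripper open.
Joint ranges: [-2.63, 2.63], [-0.94, 2.18], [0.31, 2.57], [-1.31, 4.45], [0, 2.66], [-2.55, 2.55]. Speed limits (rad/s): [2.57, 2.57, 3.14, 3.14, 3.14, 3.14].

INTERFACE

Orientations are given as a rotation vector (axis times angle).
In Python, from workcell import bot gives the robot as it stands.
- The arm moves only by the tool arm_command, never from a script. Its argument "targets" is text: rows parted by semicolons, each of 7 numbers parted by spaces: the shift along the tool's x, y, z in mm, then the turn, a rotation vector about the tool's x, y, z in degrees, then the opening, from 0 (shut) to 1 (fully open). A call has 1 to 10 rows; each row is the pose to reach, as a shift and turn from the pose commanded when the call began, along the tool's axes at that moment; what a row does not reach only later rows make up. A row lasts 1/12 s, in which the tool goes at most 41.7 mm and 7.16 degrees, less where a joint would pass 70% of its speed; a pose out of reach is approached as far as the arm can. A call with a gripper value outside its range is refused whole. The fingers move at their own pace and stop on an object; "newtons" is the grip in N (left out, the last holds). Time passes only in rows, so rows that repeat a pose let the fingers close. It gives the time, the measured TCP pose, the force and the opening at its end, in the units of the state.
- bot.read_state(): the state, without advancing time (a new reading comes with each control period).
- bot.read_camera(name): name is "side" or "top" or "wrist"; returns (picture, depth): 480x640x3 uint8, blue, green, red; 480x640 float32, m along the optical axis (not along the pixel's ray), 0 where there is no reading.
- bot.camera_params(name): a dict with "fov_y" (degrees; the focal length in pixels is half the picture's height over the tangent of half this angle, whatever the lens; pixels are square), "cx", "cy" (the principal point, pixels), "xyz" and "rotation" of the camera in the world; the wrist camera has in their place "T_tool_cam" (4x4, takes a point from camera to tool coordinates, whose origin is the TCP and whose axes are the flange's). Camera axes: x right, y up, looking along -z (the intrinsics and any distortion apply to the point x, -y, -z); pixel columns grow to the right and rows downward; lengths in m; the calibration is good to about 2 mm. The wrist camera is an equidistant fisheye: a pixel r from the principal point sees the ray r / f radians off the axis. A picture is of the moment at which its call begins: read the wrist's pose just before it. camera_params takes no time and is no camera call.
- bot.finish_job(): hands the job in, once; it reports no verdict.
The state is a dict: "time": time; "q": joint angles; "joint_vel": joint speeds; "joint_torque": joint torques, N m; "tool_pos": TCP position; "tcp_rot": TCP orientation; "wrist_force": force on the tool from outside, world axes, zero at the start; "torque": the same for the moment, N m; "width": opening from 0.0 (shut) to 1.0 (fully open).
Only numpy, scipy, OpenCV 4.12 (cv2) and the standard library are available. Lean on these libraries where they do the work, as an engineer would, in place of code of your own. Each camera call takes 0.05 s, during which the arm holds its last target.

## Working session

There is one attempt and no reset: what is moved stays moved. The work goes in short steps, Python scripts to look and compute and a tool call to move; the robot and the scene stay as the last step left them, time stands still between calls to the robot, and variables do not carry over. Pictures are saved under pics/ and viewed, and the job is handed in when it is done.

Besides the shell and the picture viewer there is one more tool, called by a JSON object that holds its "method" and its "body". arm_command: Moves the arm, as the interface text tells. Its arguments: {"type":"object","properties":{"targets":{"type":"string"},"newtons":{"type":"number"}},"required":["targets"]}

```bash
ls; mkdir -p pics
cat > h.py <<'E'
import numpy as np, cv2
from workcell import bot
from scipy.spatial.transform import Rotation as R
E
python3 - <<'E'
from h import *
s=bot.read_state(); print(s)
for n in ("side","top","wrist"):
    print(n,bot.camera_params(n))
for n in ("side","top"):
    p,d=bot.read_camera(n); cv2.imwrite(f"pics/{n}0.png",p); np.save(f"{n}0.npy",d)
E
```

```text
pics
{'time': 0.0, 'q': array([ 1.06611306e+00,  2.64760290e-01,  1.60537346e+00,  1.61723879e-05,
        1.27371439e+00, -3.68783907e-02]), 'joint_vel': array([ 0.00073887,  0.00043728, -0.00144104,  0.00227051, -0.00028757,
        0.00018077]), 'joint_torque': array([-6.67161239e-04, -5.15125787e+01, -3.67307782e+01, -6.03770354e-05,
        1.34319894e-02,  2.70112491e-05]), 'tool_pos': array([0.30400437, 0.60184204, 0.22995752]), 'tcp_rot': array([-0.7280076 , -3.05544004,  0.00340665]), 'wrist_force': array([-0.66907027, -0.42075719, -0.10845342]), 'torque': array([ 0.02299393, -0.05044728, -0.01207206]), 'width': 0.997981615140169}
side {'fov_y': 43.64960176886664, 'cx': 318.41257453239336, 'cy': 239.01347635389152, 'xyz': array([-0.16461798, -1.05156409,  1.20685562]), 'rotation': array([ 0.79108719, -0.24127811, -0.58828707])}
top {'fov_y': 54.31552419243441, 'cx': 317.9306511702238, 'cy': 237.0021553858772, 'xyz': array([ 0.43050663, -0.11343527,  1.36734157]), 'rotation': array([ 0.07578348, -0.03595004, -1.55053328])}
wrist {'fov_y': 65.70646984690485, 'cx': 316.8818539500495, 'cy': 237.16950788202132, 'T_tool_cam': array([[-5.30089648e-04,  9.54588243e-01,  2.97927851e-01,
         7.55336835e-02],
       [ 9.99999639e-01,  7.03972311e-04, -4.76337591e-04,
         1.48204026e-03],
       [-6.64439223e-04,  2.97927491e-01, -9.54588272e-01,
        -1.43306719e-01],
       [ 0.00000000e+00,  0.00000000e+00,  0.00000000e+00,
         1.00000000e+00]])}
```

View pics/top0.png

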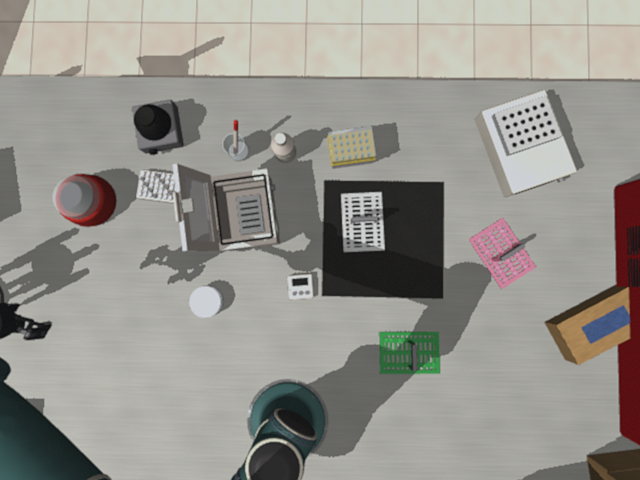

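View pics/side0.png

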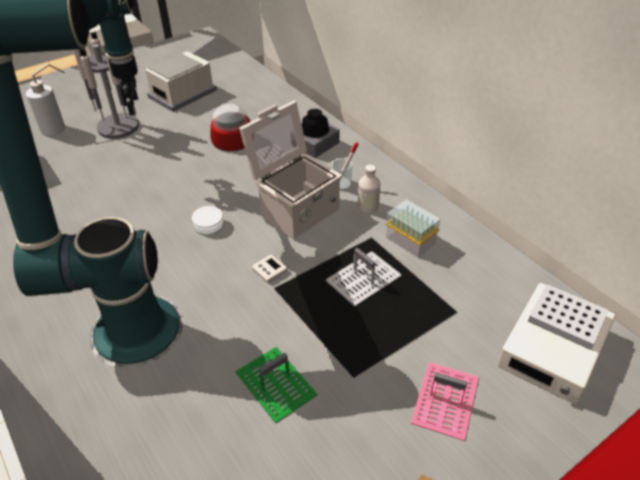

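```bash
cat >> h.py <<'E'
def cam(n):
    c=bot.camera_params(n); f=240/np.tan(np.radians(c['fov_y']/2)); return c,f
def cloud(n,d):
    c,f=cam(n); v,u=np.mgrid[0:480,0:640]
    P=np.stack([(u-c['cx'])/f*d,-(v-c['cy'])/f*d,-d],-1)
    return P@R.from_rotvec(c['rotation']).as_matrix().T+c['xyz']
def proj(n,X):
    c,f=cam(n); Y=(np.asarray(X)-c['xyz'])@R.from_rotvec(c['rotation']).as_matrix()
    return np.stack([c['cx']+f*Y[...,0]/-Y[...,2],c['cy']-f*Y[...,1]/-Y[...,2]],-1)
E
python3 - <<'E'
from h import *
d=np.load('top0.npy');P=cloud('top',d);np.save('Ptop.npy',P)
p=cv2.imread('pics/top0.png')
for u,v in [(380,270),(300,260),(270,140),(363,218),(345,240),(245,215),(263,205),(193,220),(180,190)]: print(u,v,P[v,u].round(3))
cv2.imwrite('pics/c1.png',cv2.resize(p[155:305,130:400],None,fx=2.96,fy=2.96,interpolation=cv2.INTER_CUBIC))
# height map
z=P[...,2]; zz=np.clip(z/0.35*255,0,255).astype(np.uint8); zz[d==0]=0
cv2.imwrite('pics/z1.png',cv2.resize(cv2.applyColorMap(zz,cv2.COLORMAP_JET)[155:305,130:400],None,fx=2.96,fy=2.96,interpolation=cv2.INTER_NEAREST))
E
```

```text
380 270 [ 0.435 -0.26   0.005]
300 260 [ 0.46  -0.026 -0.006]
270 140 [0.815 0.071 0.001]
363 218 [ 0.576 -0.202  0.091]
345 240 [ 0.52  -0.157  0.002]
245 215 [0.585 0.132 0.038]
263 205 [0.617 0.084 0.018]
193 220 [0.545 0.218 0.253]
180 190 [0.609 0.236 0.304]
```

View pics/c1.png

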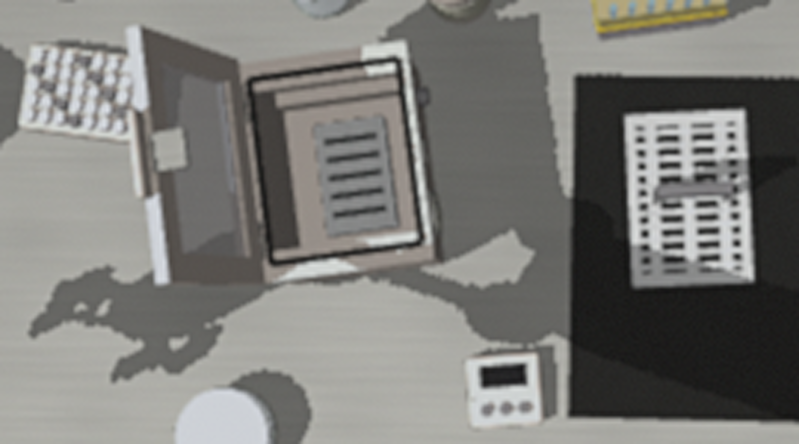

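View pics/z1.png

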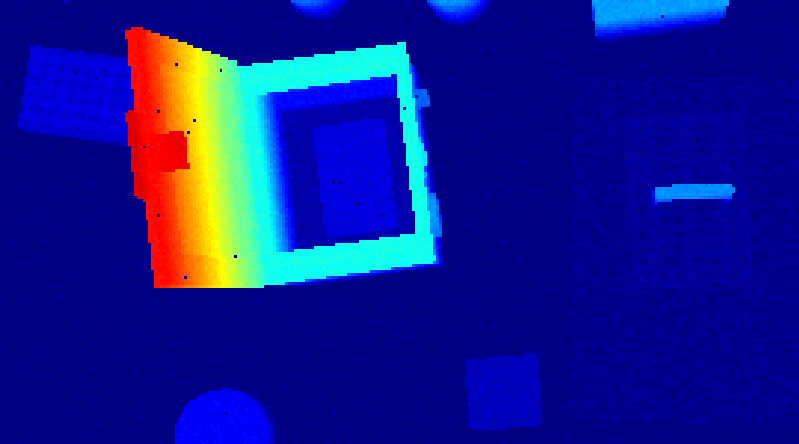

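Run:
```python
from h import *
from scipy.optimize import differential_evolution as DE
P=np.load('Ptop.npy').reshape(-1,3)
m=(P[:,0]>.45)&(P[:,0]<.75)&(P[:,1]>0.0)&(P[:,1]<.25)
Q=P[m]; ring=Q[(Q[:,2]>.122)&(Q[:,2]<.146)]
inn=Q[(Q[:,2]<.118)]
print(len(ring),np.median(ring[:,2]))
def loc(A,p):
    c,s=np.cos(p[2]),np.sin(p[2]); x=A[:,0]-p[0]; y=A[:,1]-p[1]
    return np.stack([c*x+s*y,-s*x+c*y],-1)
def cost(p):
    a=loc(ring,p); b=loc(inn,p)
    def inr(a): return (abs(a[:,0])<.1)&(abs(a[:,1])<.077)&~((abs(a[:,0])<.073)&(abs(a[:,1])<.065))
    k=a[:,1]<.06
    return -(inr(a)&k).sum()+(k&~inr(a)).sum()+(inr(b)&(b[:,1]<.06)).sum()
r=[DE(cost,[(.5,.7),(.05,.2),(-.3,.3)],seed=i,popsize=30).x for i in range(3)]
for x in r: print(x.round(4),cost(x))
p=r[0]; np.save('chest.npy',p)
# lid: points y>hinge side
a=loc(Q,p); k=(Q[:,2]>.17)&(abs(a[:,0])<.1)
A=np.c_[a[k][:,1],Q[k][:,2]]; 
# fit line y vs z
c=np.polyfit(A[:,1],A[:,0],1); res=A[:,0]-np.polyval(c,A[:,1])
for _ in range(5):
    g=abs(res)<.006; c=np.polyfit(A[g,1],A[g,0],1); res=A[:,0]-np.polyval(c,A[:,1])
print('lid slope',c,'angle',np.pi/2+np.arctan(c[0]),'y at z.145',np.polyval(c,.145),'n',g.sum(),A[:,1].max(),a[k][:,1].max())
# shelf bar
k=(P[:,0]>.45)&(P[:,0]<.7)&(P[:,1]<-.1)&(P[:,1]>-.3)&(P[:,2]>.06)&(P[:,2]<.12); B=P[k]
print('bar',len(B),np.median(B[:,2]),cv2.minAreaRect((B[:,:2]*1000).astype(np.float32)),B.min(0),B.max(0))
# plate by brightness on mat
im=cv2.imread('pics/top0.png'); g=(im.min(-1)>85).reshape(-1)
k=g&(P[:,0]>.45)&(P[:,0]<.7)&(P[:,1]<-.11)&(P[:,1]>-.3)&(P[:,2]<.03); B=P[k]
print('plate',len(B),np.median(B[:,2]),cv2.minAreaRect((B[:,:2]*1000).astype(np.float32)))
k=(P[:,0]>.4)&(P[:,0]<.7)&(P[:,1]<-.08)&(P[:,1]>-.14)&(P[:,2]<.03);print(np.median(P[k,2]))
for u,v in [(363,218)]: pass
```

```text
1772 0.1381498966852429
[0.5874 0.121  0.1571] -559
[0.5875 0.121  0.1559] -557
[0.5872 0.121  0.1603] -555
lid slope [0.23652429 0.04142039] angle 1.8030523094050042 y at z.145 0.07571641054735484 n 2466 0.32391776134650807 0.12653131998630573
bar 132 0.09217481283430307 ((573.3994140625, -204.99429321289062), (11.948270797729492, 71.30841827392578), 3.473094940185547) [ 0.56547206 -0.24056329  0.06939374] [ 0.57938578 -0.16941775  0.10035528]
plate 2131 0.00840826653062332 ((594.9125366210938, -210.16555786132812), (212.19920349121094, 173.0853729248047), 1.0683850049972534)
0.004459310877774181
```

Run:
```python
from h import *
for n in ('top','side'):
    im=cv2.imread(f'pics/{n}0.png'); s=3; 
    big=cv2.resize(im,None,fx=s,fy=s,interpolation=cv2.INTER_CUBIC)
    def draw(p,pts,z,col):
        c,si=np.cos(p[2]),np.sin(p[2]); 
        X=[[p[0]+c*a-si*b,p[1]+si*a+c*b,z] for a,b in pts]
        uv=(proj(n,X)*s+s/2-.5).round().astype(int); cv2.polylines(big,[uv],True,col,1)
    rect=lambda a,b:[(-a,-b),(a,-b),(a,b),(-a,b)]
    p=np.load('chest.npy'); draw(p,rect(.1,.077),.137,(0,0,255)); draw(p,rect(.073,.065),.137,(0,255,0))
    q=(.5734,-.205,.0606); draw(q,rect(.085,.059),.008,(0,0,255)); draw(q,rect(.006,.036),.092,(0,255,0))
    if n=='top': cr=big[155*3:305*3,190*3:400*3]
    else: cr=big[150*3:310*3,230*3:430*3]
    cv2.imwrite(f'pics/ov_{n}.png',cr)
```

```text
(no output)
```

View pics/ov_top.png

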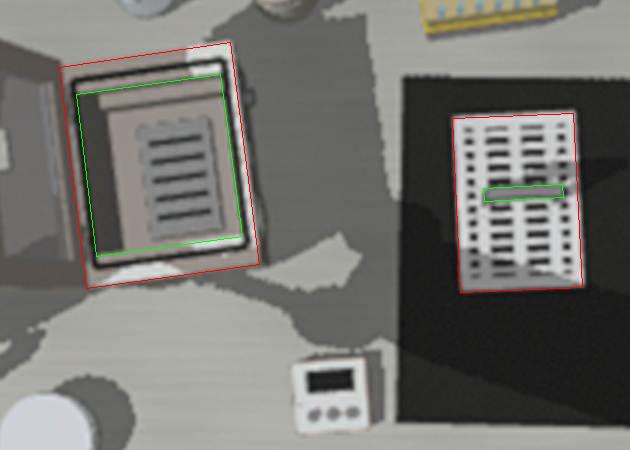

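View pics/ov_side.png

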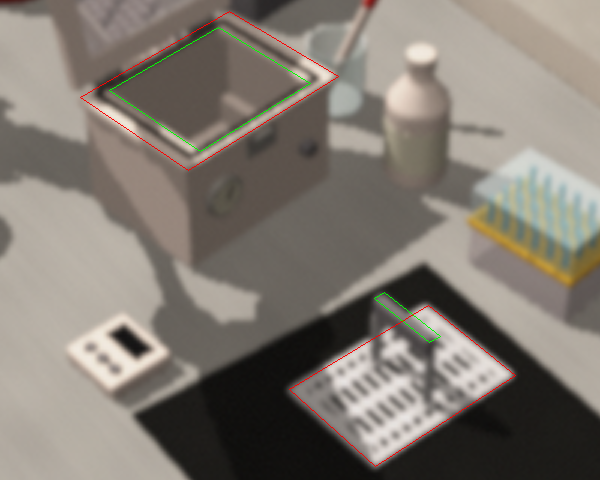

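```bash
cat >> h.py <<'E'
def frame(yaw,tilt=0.):
    # tool x ~ left, y ~ forward (object x), z down; tilt>0: object nose(-x end) low, hand leans to -x
    B=R.from_matrix(np.array([[-np.sin(yaw),np.cos(yaw),0],[np.cos(yaw),np.sin(yaw),0],[0,0,-1]]).T)
    ax=np.array([-np.sin(yaw),np.cos(yaw),0])
    return R.from_rotvec(-ax*tilt)*B
def rel(pos,Rt,s=None,cmd=None):
    s=s or bot.read_state()
    p0,R0=(s['tool_pos'],R.from_rotvec(s['tcp_rot'])) if cmd is None else cmd
    d=R0.inv().apply(np.asarray(pos)-p0)*1000; w=np.degrees((R0.inv()*Rt).as_rotvec())
    print(' '.join('%.1f'%v for v in d),' '.join('%.2f'%v for v in w))
E
python3 - <<'E'
from h import *
F=frame(.0606)
print(frame(.1,.3).apply([0,0,-1]))
rel([.40,.20,.40],F); rel([.5734,-.205,.16],F);rel([.5734,-.205,.061],F)
E
```

```text
[-0.29404384 -0.02950279  0.95533649]
-266.9 -315.8 -169.3 -0.11 0.06 59.73
-604.2 -598.6 71.2 -0.11 0.06 59.73
-604.3 -598.4 170.2 -0.11 0.06 59.73
```

{"method": "arm_command", "body": {"targets": "-80 -95 -120 0 0 18 1; -267 -316 -169 -0.1 0 60 1; -267 -316 -169 -0.1 0 60 1; -267 -316 -169 -0.1 0 60 1; -267 -316 -169 -0.1 0 60 1; -267 -316 -169 -0.1 0 60 1; -267 -316 -169 -0.1 0 60 1; -267 -316 -169 -0.1 0 60 1; -267 -316 -169 -0.1 0 60 1; -267 -316 -169 -0.1 0 60 1"}}

```text
time: 0.93
tool_pos: [0.3925, 0.2287, 0.3891]
tcp_rot: [2.16, 2.28, 0.002]
wrist_force: [0.9, 0.6, 0.0]
width: 0.995
```

Run:
```python
from h import *
F=frame(.0606)
s=bot.read_state();print(s['time'],s['tool_pos'],s['q'].round(2))
rel([.40,.20,.40],F);rel([.5734,-.205,.16],F)
```

```text
0.9333 [0.39250867 0.22872041 0.38909872] [ 0.47 -0.22  1.82  0.    1.55  0.42]
-29.1 5.9 -10.9 0.07 -0.04 -0.37
-443.0 156.9 229.0 0.07 -0.04 -0.37
```

{"method": "arm_command", "body": {"targets": "-443 157 210 0 0 -0.4 1; -443 157 210 0 0 -0.4 1; -443 157 210 0 0 -0.4 1; -443 157 210 0 0 -0.4 1; -443 157 210 0 0 -0.4 1; -443 157 210 0 0 -0.4 1; -443 157 210 0 0 -0.4 1; -443 157 210 0 0 -0.4 1; -443 157 210 0 0 -0.4 1; -443 157 210 0 0 -0.4 1"}}

```text
time: 1.77
tool_pos: [0.54, -0.122, 0.2175]
tcp_rot: [-2.151, -2.29, -0.002]
wrist_force: [-0.1, 0.7, -0.2]
width: 0.999
```

{"method": "arm_command", "body": {"targets": "-84 30 42 0 0 0 1; -84 30 42 0 0 0 1; -84 30 42 0 0 0 1; -84 30 42 0 0 0 1"}}

```text
time: 2.1
tool_pos: [0.5743, -0.2045, 0.1732]
tcp_rot: [-2.152, -2.284, 0.001]
wrist_force: [-1.0, -0.4, 0.8]
width: 0.998
```

Run:
```python
from h import *
F=frame(.0606)
s=bot.read_state();print(s['time'],s['tool_pos'],s['q'].round(2))
rel([.5734,-.205,.16],F);rel([.5734,-.205,.061],F)
p,d=bot.read_camera('wrist');cv2.imwrite('pics/w1.png',p)
```

```text
2.1 [ 0.57428714 -0.20451524  0.17323942] [-0.38  0.19  1.81  0.    1.15 -0.44]
-0.5 -0.9 13.2 -0.18 -0.13 -0.07
-0.7 -0.6 112.2 -0.18 -0.13 -0.07
```

View pics/w1.png

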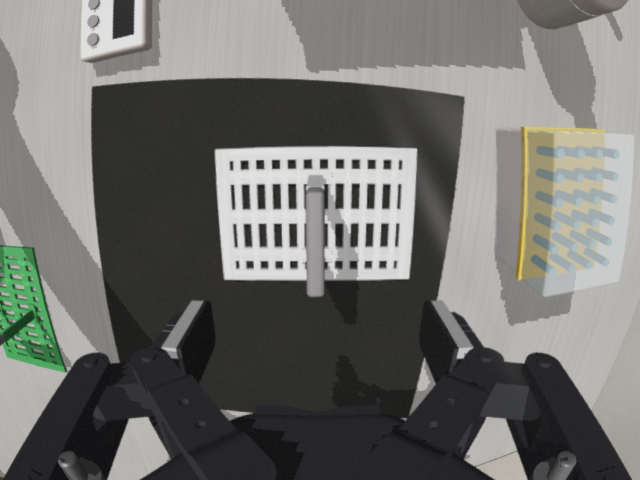

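{"method": "arm_command", "body": {"targets": "-0.7 -0.6 40 0 0 0 1; -0.7 -0.6 75 0 0 0 1; -0.7 -0.6 100 0 0 0 1; -0.7 -0.6 112 0 0 0 1; -0.7 -0.6 112 0 0 0 1; -0.7 -0.6 112 0 0 0 0; -0.7 -0.6 112 0 0 0 0; -0.7 -0.6 112 0 0 0 0; -0.7 -0.6 112 0 0 0 0; -0.7 -0.6 112 0 0 0 0", "newtons": 80}}

```text
time: 2.98
tool_pos: [0.576, -0.2031, 0.0664]
tcp_rot: [2.149, 2.288, 0.004]
wrist_force: [0.6, -0.2, -0.3]
width: 0.3
```

{"method": "arm_command", "body": {"targets": "0 0 0 0 0 0 0; 0 0 0 0 0 0 0; 0 0 0 0 0 0 0"}}

```text
time: 3.23
tool_pos: [0.5755, -0.2031, 0.0659]
tcp_rot: [2.15, 2.289, 0.003]
wrist_force: [-2.2, 0.1, 6.4]
width: 0.124
```

Run:
```python
from h import *
s=bot.read_state();print(s)
p,d=bot.read_camera('wrist');cv2.imwrite('pics/w2.png',p)
```

```text
{'time': 3.2333, 'q': array([-3.80780894e-01,  2.92613027e-01,  1.89451812e+00,  1.65196394e-03,
        9.52050302e-01, -4.44347438e-01]), 'joint_vel': array([-1.67635316e-04,  6.21178190e-04,  1.58797394e-03, -2.52891948e-04,
        5.80105029e-04,  9.03560406e-05]), 'joint_torque': array([ 7.07289786e-02, -4.44287825e+01, -2.96499842e+01,  6.19668444e-02,
       -5.37088439e-01, -6.32723284e-03]), 'tool_pos': array([ 0.57549417, -0.20305588,  0.06590463]), 'tcp_rot': array([2.14961947, 2.28860345, 0.00334804]), 'wrist_force': array([-2.15950366,  0.07611067,  6.41985037]), 'torque': array([0.1242708 , 0.24215144, 0.05737219]), 'width': 0.12393131620133571}
```

View pics/w2.png

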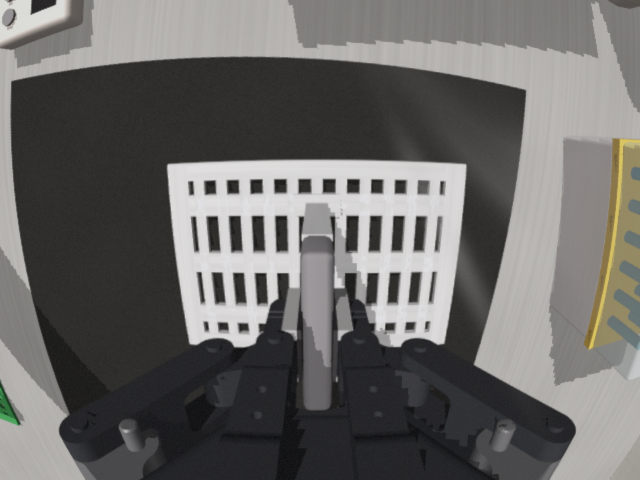

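{"method": "arm_command", "body": {"targets": "0 0 -10 0 0 0 0; 0 0 -30 0 0 0 0; 0 0 -65 0 0 0 0; 0 0 -105 0 0 0 0; 0 0 -145 0 0 0 0; 0 0 -180 0 0 0 0; 0 0 -210 0 0 0 0; 0 0 -210 0 0 0 0; 0 0 -210 0 0 0 0"}}

```text
time: 4.03
tool_pos: [0.5756, -0.2033, 0.277]
tcp_rot: [2.148, 2.287, 0.005]
wrist_force: [0.4, -0.8, -4.2]
width: 0.124
```

```bash
cat >> h.py <<'E'
C=(.5874,.121,.157); OFF=(.002,0.,.062) # TCP in shelf frame wrt S (x=.., y, z): tool x=shelf y
def tcp(cx,cz,deg,low=True,y=0.,C=C):
    """low: cx,cz = low bottom corner in chest x, z above rim (m); else shelf centre S"""
    t=np.radians(deg); c,s=np.cos(t),np.sin(t)
    S=np.array([cx,cz])+ (.085*np.array([c,s]) if low else 0)
    T=S+OFF[2]*np.array([-s,c])
    X=np.array([T[0],y+OFF[0],T[1]+.137]); cy,sy=np.cos(C[2]),np.sin(C[2])
    return np.array([C[0]+cy*X[0]-sy*X[1],C[1]+sy*X[0]+cy*X[1],X[2]]),frame(C[2],t)
E
python3 - <<'E'
from h import *
s=bot.read_state();print(s['time'],s['tool_pos'],s['wrist_force'],s['torque'],s['width'])
p,d=bot.read_camera('side');cv2.imwrite('pics/s2.png',p)
p2,d2=bot.read_camera('top');cv2.imwrite('pics/t2.png',p2);np.save('t2.npy',d2)
P=cloud('top',d2).reshape(-1,3)
k=(P[:,2]>.14)&(P[:,2]<.2)&(P[:,1]<-.1)&(P[:,0]>.45)&(P[:,0]<.7); B=P[k]
print(len(B),np.median(B[:,2]),cv2.minAreaRect((B[:,:2]*1000).astype(np.float32)))
A=np.c_[B[:,:2],np.ones(len(B))];c=np.linalg.lstsq(A,B[:,2],rcond=None)[0];r=B[:,2]-A@c
for _ in range(5):
    g=abs(r)<.005;c=np.linalg.lstsq(A[g],B[g,2],rcond=None)[0];r=B[:,2]-A@c
print(c,g.sum(),B[g].mean(0),B[g].min(0),B[g].max(0))
rel(*tcp(-.066,.020,30),s=s)
cv2.imwrite('pics/s2c.png',cv2.resize(p[130:330,220:440],None,fx=3,fy=3))
E
```

```text
4.0333 [ 0.57557114 -0.20326153  0.27702367] [ 0.38550282 -0.82183728 -4.19949697] [0.01786988 0.06206939 0.03344184] 0.12435649390305599
0 nan ((0.0, 0.0), (0.0, 0.0), 0.0)
  return _methods._mean(a, axis=axis, dtype=dtype,
  ret = ret.dtype.type(ret / rcount)
<stdin>:11: RuntimeWarning: Mean of empty slice.
  ret = um.true_divide(
Traceback (most recent call last):
ValueError: zero-size array to reduction operation minimum which has no identity
```

Run:
```python
from h import *
s=bot.read_state()
P=cloud('top',np.load('t2.npy')).reshape(-1,3)
k=(P[:,2]>.19)&(P[:,2]<.24)&(P[:,1]<-.1)&(P[:,0]>.45)&(P[:,0]<.7); B=P[k]
A=np.c_[B[:,:2],np.ones(len(B))];c=np.linalg.lstsq(A,B[:,2],rcond=None)[0];r=B[:,2]-A@c
for _ in range(8):
    g=abs(r)<.005;c=np.linalg.lstsq(A[g],B[g,2],rcond=None)[0];r=B[:,2]-A@c
print(c,g.sum(),np.median(B[g],0),B[g].min(0),B[g].max(0))
print('z at bar',c@[.5734,-.205,1])
rel(*tcp(-.066,.020,30),s=s)
p=cv2.imread('pics/s2.png')
cv2.imwrite('pics/s2c.png',cv2.resize(p[130:330,220:440],None,fx=3,fy=3))
p=cv2.imread('pics/t2.png')
cv2.imwrite('pics/t2c.png',cv2.resize(p[130:330,220:440],None,fx=3,fy=3))
```

```text
[-0.00021873  0.00331753  0.21811162] 1089 [ 0.52695138 -0.19193061  0.21736295] [ 0.48906644 -0.26536919  0.21235935] [ 0.658839   -0.14020205  0.2221933 ]
z at bar 0.21730610935260394
321.6 11.0 19.9 -30.09 1.27 -5.32
```

View pics/s2c.png

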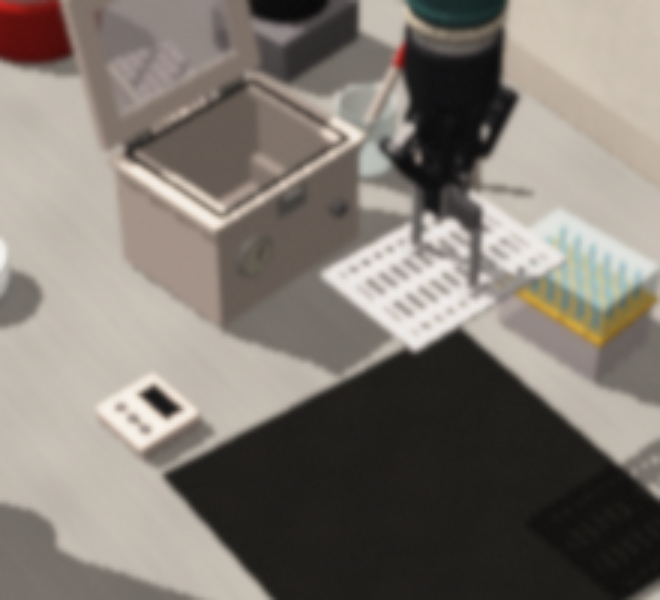

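View pics/t2c.png

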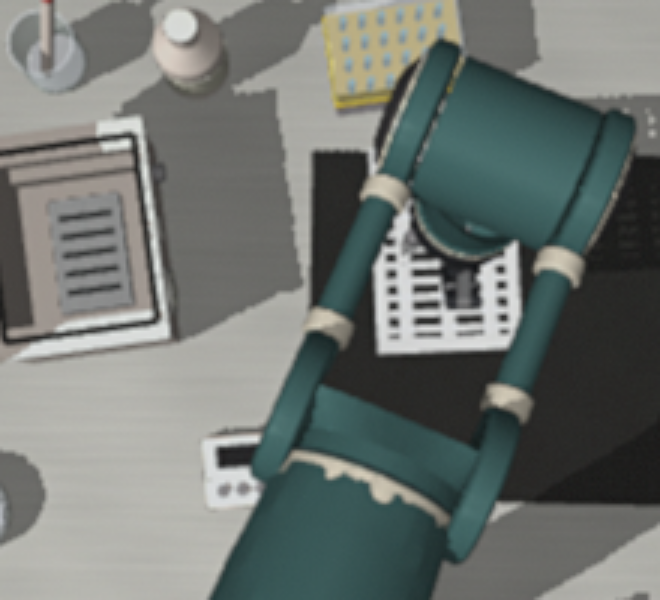

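{"method": "arm_command", "body": {"targets": "30 1 -10 -3 0 -0.5 0; 70 2 -15 -8 0.3 -1.5 0; 110 4 -20 -14 0.6 -2.5 0; 150 5 -20 -20 0.9 -3.5 0; 190 7 -20 -25 1.1 -4.5 0; 230 8 -20 -30 1.3 -5.3 0; 270 10 -20 -30 1.3 -5.3 0; 300 11 -20 -30 1.3 -5.3 0; 322 11 -20 -30 1.3 -5.3 0; 322 11 -20 -30 1.3 -5.3 0"}}

```text
time: 4.97
tool_pos: [0.5621, 0.1228, 0.29]
tcp_rot: [1.783, 2.097, 0.555]
wrist_force: [0.0, -0.1, -3.6]
width: 0.123
```

{"method": "arm_command", "body": {"targets": "0 0 0 0 0 0 0; 0 0 0 0 0 0 0"}}

```text
time: 5.13
tool_pos: [0.5638, 0.1188, 0.2916]
tcp_rot: [1.785, 2.092, 0.554]
wrist_force: [0.4, -0.9, -3.5]
width: 0.125
```

```bash
sed -i 's/OFF=(.002,0.,.062)/OFF=(.001,0.,.0635)/' h.py
python3 - <<'E'
from h import *
s=bot.read_state();print(s['time'],s['tool_pos'],s['wrist_force'],s['torque'],s['q'].round(2))
rel(*tcp(-.066,.020,30),s=s)
p,d=bot.read_camera('side')
cv2.imwrite('pics/s3c.png',cv2.resize(p[80:280,200:420],None,fx=3,fy=3))
p,d=bot.read_camera('wrist');cv2.imwrite('pics/w3.png',p)
E
```

```text
5.1333 [0.56382412 0.11879421 0.29159375] [ 0.40693294 -0.89510896 -3.54027604] [-0.08546883  0.58885855 -0.00787218] [ 0.17 -0.28  2.12 -0.01  0.79  0.02]
-0.4 -18.9 31.9 -0.22 0.08 0.08
```

View pics/s3c.png

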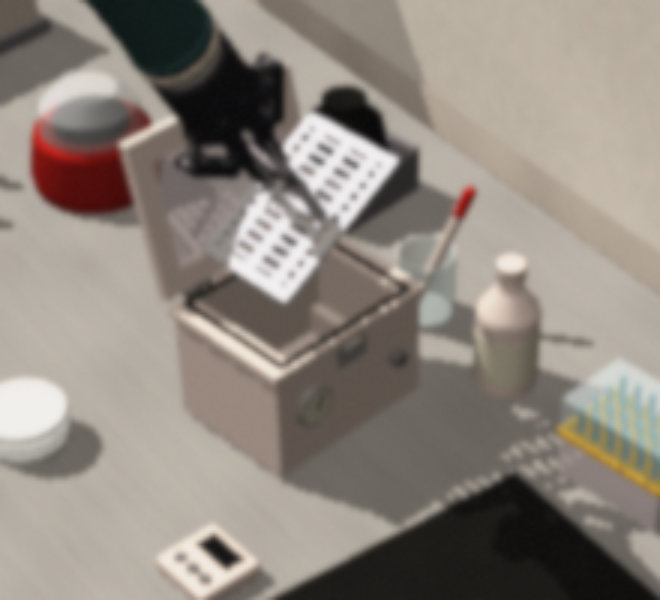

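View pics/w3.png

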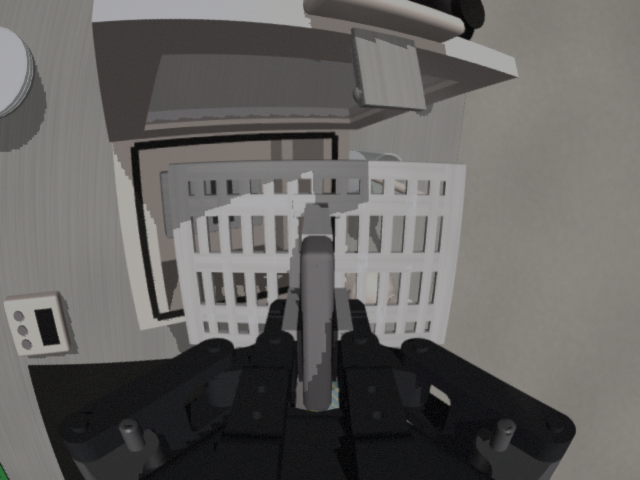

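Run:
```python
from h import *
for a in [(-.066,.02),(-.066,-.005),(-.066,-.03),(-.075,-.034),(-.083,-.034),(-.083,-.060)]: rel(*tcp(*a,30))
```

```text
0.5 -20.4 32.8 -0.08 0.12 -0.02
0.5 -32.8 54.4 -0.08 0.12 -0.02
0.6 -45.3 76.1 -0.08 0.12 -0.02
0.6 -55.1 75.1 -0.08 0.12 -0.02
0.5 -62.0 71.1 -0.08 0.12 -0.02
0.6 -75.0 93.6 -0.08 0.12 -0.02
```

{"method": "arm_command", "body": {"targets": "0 -10 16 0 0 0 0; 0.5 -20 33 0 0 0 0; 0.5 -27 44 0 0 0 0; 0.5 -33 54.5 0 0 0 0; 0.5 -39 65 0 0 0 0; 0.5 -45 76 0 0 0 0; 0.5 -45.3 76 0 0 0 0; 0.5 -45.3 76 0 0 0 0"}}

```text
time: 5.9
tool_pos: [0.5635, 0.118, 0.2049]
tcp_rot: [1.786, 2.088, 0.556]
wrist_force: [-0.3, -0.5, -3.4]
width: 0.125
```

Run:
```python
from h import *
s=bot.read_state();print(s['time'],s['tool_pos'],s['wrist_force'],s['torque'])
for a in [(-.066,-.03),(-.075,-.034),(-.083,-.034),(-.083,-.060)]: rel(*tcp(*a,30),s=s)
p,d=bot.read_camera('side')
cv2.imwrite('pics/s4c.png',cv2.resize(p[80:280,200:420],None,fx=3,fy=3))
p,d=bot.read_camera('top');np.save('t4.npy',d)
cv2.imwrite('pics/t4c.png',cv2.resize(p[140:280,140:340],None,fx=4,fy=4))
```

```text
5.9 [0.56347649 0.11797592 0.20492829] [-0.2802016  -0.46528145 -3.44565417] [-0.12501697  0.54837229 -0.00059149]
0.2 -0.2 0.4 -0.08 0.13 -0.06
0.2 -10.0 -0.7 -0.08 0.13 -0.06
0.2 -17.0 -4.7 -0.08 0.13 -0.06
0.3 -29.9 17.9 -0.08 0.13 -0.06
```

View pics/s4c.png

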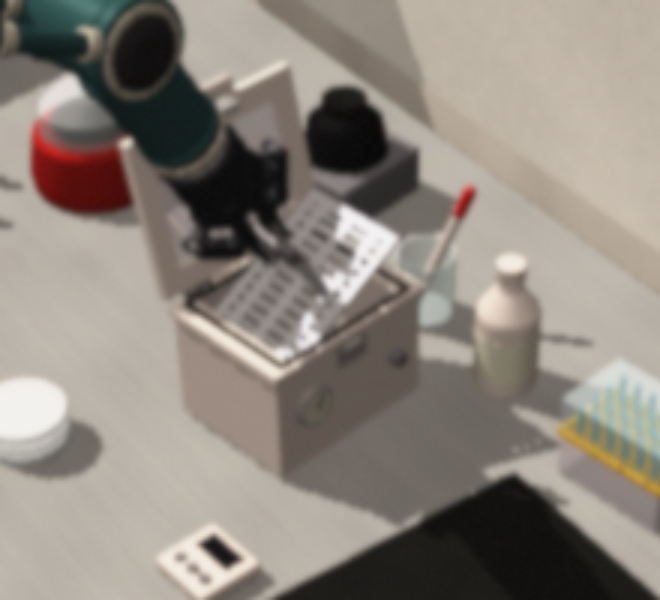

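View pics/t4c.png

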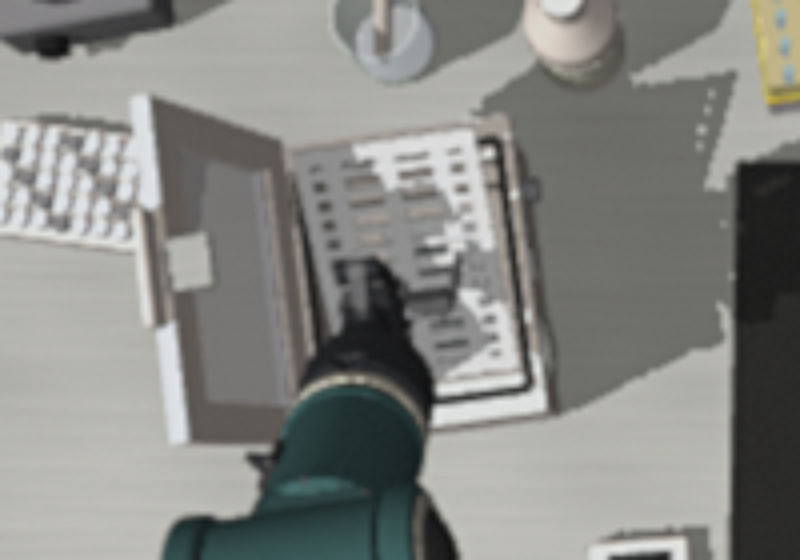

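{"method": "arm_command", "body": {"targets": "0 -5 0 0 0 0 0; 0 -10 -0.7 0 0 0 0; 0 -14 -3 0 0 0 0; 0 -17 -4.5 0 0 0 0; 0 -17 -4.5 0 0 0 0; 0 -17 -4.5 0 0 0 0"}}

```text
time: 6.5
tool_pos: [0.5473, 0.1168, 0.2022]
tcp_rot: [1.782, 2.087, 0.561]
wrist_force: [0.3, -0.1, -3.0]
width: 0.128
```

Run:
```python
from h import *
s=bot.read_state();print(s['time'],s['tool_pos'],s['wrist_force'],s['torque'])
for a in [(-.083,-.034),(-.083,-.055),(-.083,-.08),(-.083,-.085)]: rel(*tcp(*a,30),s=s)
for a in [(-.0835,-.086,28),(-.0835,-.0865,26),(-.084,-.087,23),(-.084,-.088,20)]: rel(*tcp(*a),s=s)
```

```text
6.5 [0.54727503 0.11679311 0.20215038] [ 0.30276695 -0.09967963 -3.03516961] [-0.07382087  0.6181067   0.02685892]
-1.1 -1.6 1.0 0.14 0.06 0.04
-1.1 -12.1 19.2 0.14 0.06 0.04
-1.1 -24.7 40.8 0.14 0.06 0.04
-1.0 -27.2 45.1 0.14 0.06 0.04
-1.0 -26.0 48.7 2.14 0.06 0.04
-1.0 -24.2 52.3 4.14 0.06 0.04
-1.0 -22.0 57.2 7.14 0.07 0.04
-1.0 -19.9 63.0 10.14 0.07 0.04
```

{"method": "arm_command", "body": {"targets": "-1 -6 9 0 0 0 0; -1 -12 19 0 0 0 0; -1 -17 28 0 0 0 0; -1 -22 36 0 0 0 0; -1 -24.7 41 0 0 0 0; -1 -27 45 0.1 0 0 0; -1 -27 45 0.1 0 0 0; -1 -27 45 0.1 0 0 0"}}

```text
time: 7.17
tool_pos: [0.547, 0.1156, 0.1492]
tcp_rot: [1.784, 2.089, 0.558]
wrist_force: [0.4, -0.4, -3.4]
width: 0.124
```

Run:
```python
from h import *
s=bot.read_state();print(s['time'],s['tool_pos'],s['wrist_force'],s['torque'],s['width'])
for a in [(-.083,-.085,30),(-.0835,-.086,28),(-.0835,-.0865,26),(-.084,-.087,23),(-.084,-.088,20)]: rel(*tcp(*a),s=s)
p,d=bot.read_camera('side')
cv2.imwrite('pics/s5c.png',cv2.resize(p[80:280,200:420],None,fx=3,fy=3))
p,d=bot.read_camera('top');np.save('t5.npy',d)
cv2.imwrite('pics/t5c.png',cv2.resize(p[140:280,140:340],None,fx=4,fy=4))
p,d=bot.read_camera('wrist');cv2.imwrite('pics/w5.png',p)
```

```text
7.1667 [0.54699015 0.11555315 0.1491934 ] [ 0.39521792 -0.4342558  -3.40044301] [-0.06962857  0.52307996  0.00510606] 0.12361305883346052
0.1 -0.2 -0.4 -0.01 0.07 0.03
0.1 1.1 3.2 1.99 0.07 0.03
0.1 2.9 6.7 3.99 0.07 0.03
0.1 5.1 11.6 6.99 0.07 0.03
0.1 7.2 17.4 9.99 0.07 0.03
```

View pics/s5c.png

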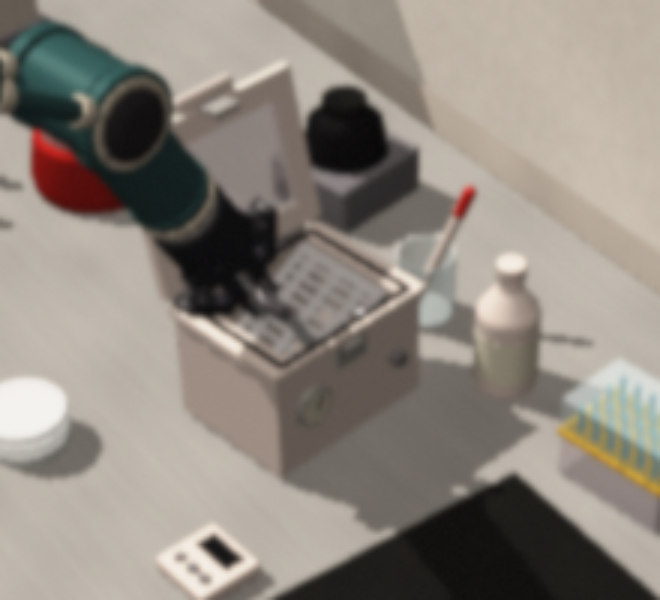

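View pics/t5c.png

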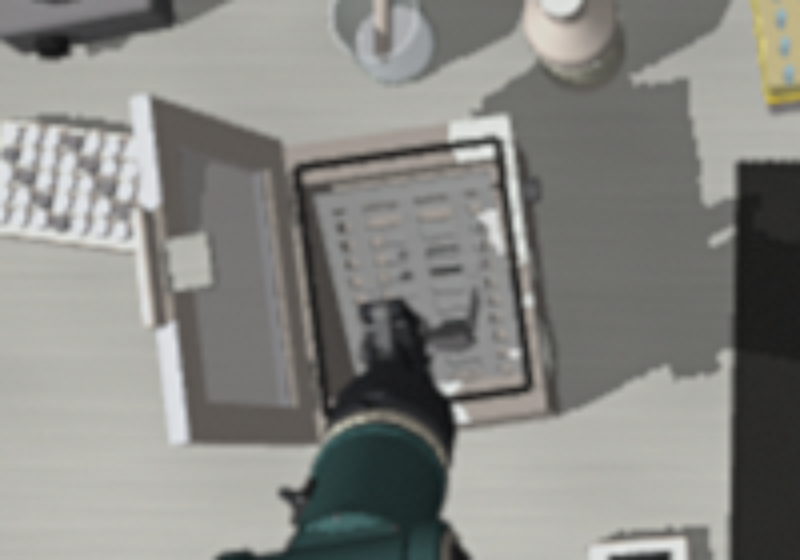

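View pics/w5.png

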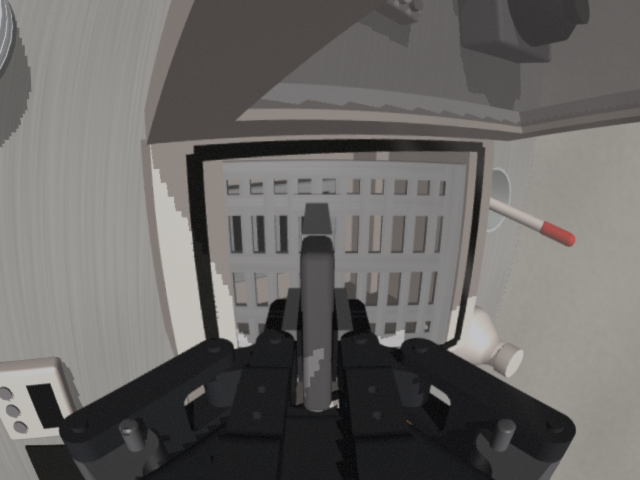

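{"method": "arm_command", "body": {"targets": "0 0.6 1.6 1 0 0 0; 0 1.1 3.2 2 0 0 0; 0 2 5 3 0 0 0; 0 2.9 6.7 4 0 0 0; 0 4 9 5.5 0 0 0; 0 5 11.6 7 0 0 0; 0 5 11.6 7 0 0 0; 0 5 11.6 7 0 0 0"}}

```text
time: 7.98
tool_pos: [0.5578, 0.1172, 0.1421]
tcp_rot: [1.849, 2.165, 0.44]
wrist_force: [-0.4, -0.3, -4.0]
width: 0.124
```

Run:
```python
from h import *
s=bot.read_state();print(s['time'],s['tool_pos'],s['wrist_force'],s['torque'],s['width'])
for a in [(-.084,-.087,23),(-.084,-.0875,20),(-.0845,-.088,16),(-.0845,-.0885,12),(-.085,-.089,8),(-.085,-.0895,4),(-.085,-.090,0)]: rel(*tcp(*a),s=s)
p,d=bot.read_camera('wrist');cv2.imwrite('pics/w6.png',p)
```

```text
7.9833 [0.55777956 0.11721629 0.14213709] [-0.39321433 -0.33561953 -4.0077404 ] [-0.03409169  0.45757278  0.00244401] 0.12373182443880618
0.1 -0.8 0.2 0.03 0.07 0.02
0.1 2.2 5.2 3.03 0.07 0.02
0.1 5.4 11.7 7.03 0.08 0.01
0.1 8.6 18.7 11.03 0.08 0.01
0.1 11.0 25.8 15.03 0.08 0.01
0.1 13.3 33.2 19.03 0.08 0.01
0.2 15.1 40.8 23.03 0.08 0.00
```

View pics/w6.png

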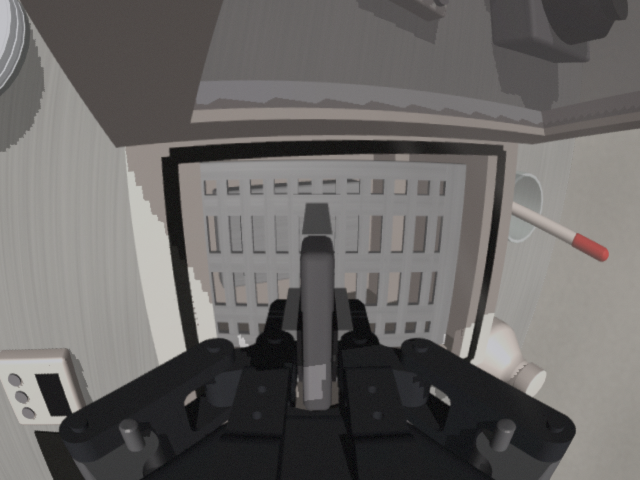

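{"method": "arm_command", "body": {"targets": "0 0.7 2.5 1.5 0 0 0; 0 2.2 5.2 3 0 0 0; 0 3.8 8.5 5 0 0 0; 0 5.4 11.7 7 0 0 0; 0 7 15.2 9 0 0 0; 0 8.6 18.7 11 0 0 0; 0 9.8 22 13 0 0 0; 0 11 25.8 15 0 0 0; 0 11 25.8 15 0 0 0"}}

```text
time: 8.78
tool_pos: [0.5782, 0.1204, 0.1223]
tcp_rot: [1.978, 2.316, 0.161]
wrist_force: [0.2, -0.6, -4.0]
width: 0.124
```

Run:
```python
from h import *
s=bot.read_state();print(s['time'],s['tool_pos'],s['wrist_force'],s['torque'],s['width'])
for a in [(-.085,-.089,8),(-.085,-.0895,4),(-.085,-.090,1.5),(-.085,-.090,0),(-.085,-.092,0)]: rel(*tcp(*a),s=s)
p,d=bot.read_camera('wrist');cv2.imwrite('pics/w7.png',p)
```

```text
8.7833 [0.57822657 0.12042272 0.12227865] [ 0.18804623 -0.60798515 -3.96512911] [0.01838549 0.14358127 0.01537767] 0.12420251406503262
0.1 -0.4 -0.5 0.04 0.08 0.01
0.1 3.7 6.1 4.04 0.08 0.00
0.1 6.0 10.5 6.54 0.08 0.00
0.2 7.4 12.9 8.04 0.08 0.00
0.2 7.1 14.9 8.04 0.08 0.00
```

View pics/w7.png

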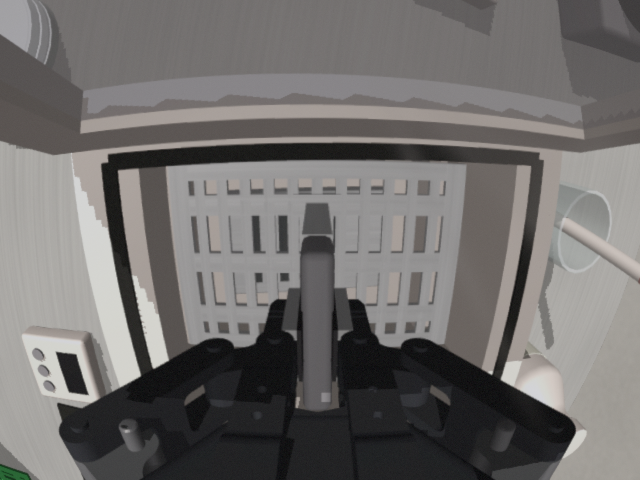

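{"method": "arm_command", "body": {"targets": "0 2 3 2 0 0 0; 0 3.7 6 4 0 0 0; 0 5 8.5 5.5 0 0 0; 0.2 6.2 10.8 6.8 0 0 0; 0.2 7.4 12.9 8 0.1 0 0; 0.2 7.4 12.9 8 0.1 0 0; 0.2 7.4 12.9 8 0.1 0 0"}}

```text
time: 9.42
tool_pos: [0.5858, 0.1218, 0.1104]
tcp_rot: [-2.04, -2.389, -0.001]
wrist_force: [0.1, -0.1, -2.7]
width: 0.123
```

Run:
```python
from h import *
s=bot.read_state();print(s['time'],s['tool_pos'],s['wrist_force'],s['torque'],s['width'])
for a in [(-.085,-.090,0),(-.085,-.092,0)]: rel(*tcp(*a),s=s)
p,d=bot.read_camera('wrist');cv2.imwrite('pics/w8.png',p)
```

```text
9.4167 [0.58578161 0.12184104 0.1104215 ] [ 0.059481   -0.08131926 -2.71060806] [-0.04186294 -0.00984257 -0.01379664] 0.12290814431630463
-0.1 1.5 -0.1 0.01 -0.02 0.00
-0.1 1.5 1.9 0.01 -0.02 0.00
```

View pics/w8.png

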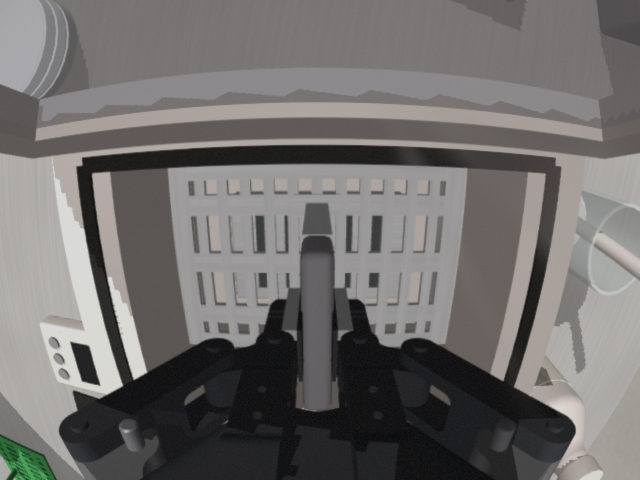

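{"method": "arm_command", "body": {"targets": "0 0.5 1 0 0 0 0; 0 0.5 2 0 0 0 0; 0 0.5 2 0 0 0 0"}}

```text
time: 9.72
tool_pos: [0.586, 0.1219, 0.1085]
tcp_rot: [-2.04, -2.389, -0.0]
wrist_force: [-0.4, -0.3, -2.8]
width: 0.125
```

{"method": "arm_command", "body": {"targets": "0 0 1 0 0 0 0; 0 0 1.5 0 0 0 0; 0 0 1.5 0 0 0 0"}}

```text
time: 9.97
tool_pos: [0.5862, 0.1219, 0.107]
tcp_rot: [-2.04, -2.389, -0.0]
wrist_force: [-0.3, -0.3, -3.5]
width: 0.125
```

{"method": "arm_command", "body": {"targets": "0 0 1 0 0 0 0; 0 0 1.5 0 0 0 0; 0 0 1.5 0 0 0 0"}}

```text
time: 10.22
tool_pos: [0.5864, 0.122, 0.1069]
tcp_rot: [-2.04, -2.389, -0.001]
wrist_force: [-4.1, -0.7, 4.4]
width: 0.127
```

{"method": "arm_command", "body": {"targets": "0 0 1 0 0 0 0; 0 0 1.5 0 0 0 0; 0 0 1.5 0 0 0 0"}}

```text
time: 10.47
tool_pos: [0.5864, 0.122, 0.1069]
tcp_rot: [-2.04, -2.389, -0.001]
wrist_force: [-6.8, -1.7, 12.6]
width: 0.12
```

{"method": "arm_command", "body": {"targets": "0 0 -1.5 0 0 0 0; 0 0 -2 0 0 0 0; 0 0 -2 0 0 0 0.2; 0 0 -2 0 0 0 0.4; 0 0 -2 0 0 0 0.6; 0 0 -2 0 0 0 0.6; 0 0 -2 0 0 0 0.6; 0 0 -2 0 0 0 0.6"}}

```text
time: 11.13
tool_pos: [0.5864, 0.122, 0.106]
tcp_rot: [-2.04, -2.389, -0.0]
wrist_force: [-1.1, -0.1, -0.3]
width: 0.601
```

Run:
```python
from h import *
s=bot.read_state();print(s['time'],s['tool_pos'],s['wrist_force'],s['torque'],s['width'])
p,d=bot.read_camera('wrist');cv2.imwrite('pics/w9.png',p)
```

```text
11.1333 [0.58636356 0.12195498 0.10602817] [-1.11478782 -0.06610366 -0.30130118] [ 0.02958239 -0.04221004 -0.05742686] 0.6011413704185289
```

View pics/w9.png

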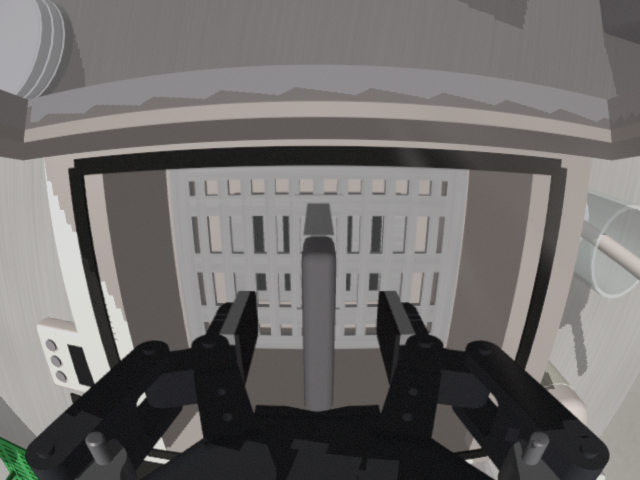

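{"method": "arm_command", "body": {"targets": "0 0 -20 0 0 0 0.6; 0 0 -50 0 0 0 0.6; 0 0 -90 0 0 0 0.6; 0 0 -130 0 0 0 0.6; 0 0 -170 0 0 0 0.3; 0 0 -210 0 0 0 0.1; 0 -40 -240 0 0 0 0; 0 -80 -260 0 0 0 0; 0 -110 -280 0 0 0 0; 0 -110 -280 0 0 0 0"}}

```text
time: 12.02
tool_pos: [0.4752, 0.1044, 0.3922]
tcp_rot: [2.037, 2.386, 0.009]
wrist_force: [0.5, 0.1, 2.0]
width: 0.004
```

Run:
```python
from h import *
s=bot.read_state();print(s['time'],s['tool_pos'],s['wrist_force'],s['width'])
p,d=bot.read_camera('top');np.save('t10.npy',d)
cv2.imwrite('pics/t10c.png',cv2.resize(p[140:280,140:340],None,fx=4,fy=4))
p2,d2=bot.read_camera('side');np.save('s10.npy',d2)
cv2.imwrite('pics/s10c.png',cv2.resize(p2[80:280,200:420],None,fx=3,fy=3))
P=cloud('top',d).reshape(-1,3)
c,si=np.cos(C[2]),np.sin(C[2]); x=P[:,0]-C[0];y=P[:,1]-C[1]; L=np.c_[c*x+si*y,-si*x+c*y,P[:,2]]
k=(abs(L[:,0])<.072)&(abs(L[:,1])<.06)&(L[:,2]>.03)&(L[:,2]<.065); B=L[k]
A=np.c_[B[:,:2],np.ones(len(B))];q=np.linalg.lstsq(A,B[:,2],rcond=None)[0];r=B[:,2]-A@q
for _ in range(8):
    g=abs(r)<.004;q=np.linalg.lstsq(A[g],B[g,2],rcond=None)[0];r=B[:,2]-A@q
print('plate fit',q,g.sum(),B[g].min(0),B[g].max(0))
k=(abs(L[:,0])<.05)&(abs(L[:,1])<.055)&(L[:,2]>.11)&(L[:,2]<.145);print('bar',k.sum(),np.median(L[k],0),L[k].min(0),L[k].max(0))
k=(abs(L[:,0])<.1)&(L[:,2]>.17)&(L[:,1]>.07)&(L[:,1]<.16)
A=L[k]; f=np.polyfit(A[:,2],A[:,1],1); print('lid',np.pi/2+np.arctan(f[0]))
```

```text
12.0167 [0.47522914 0.10435659 0.3921528 ] [0.47985499 0.06910863 1.96322343] 0.004479623399210054
plate fit [-0.00245035 -0.00476128  0.04988236] 1058 [-0.06436411 -0.05462043  0.04554327] [0.07082672 0.05912636 0.05419483]
bar 151 [-0.00085487 -0.00341678  0.13253514] [-0.00618927 -0.03727921  0.11139568] [0.00730737 0.03467414 0.14113263]
lid 1.8016827548781396
```

View pics/t10c.png

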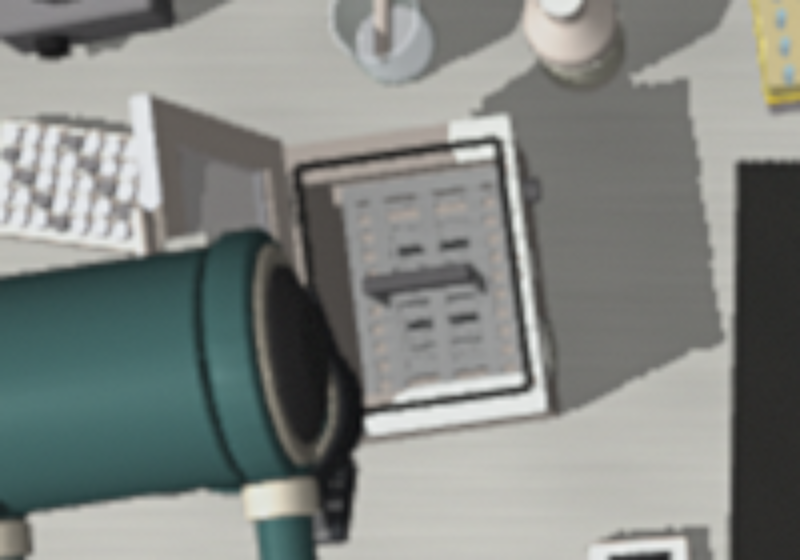

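View pics/s10c.png

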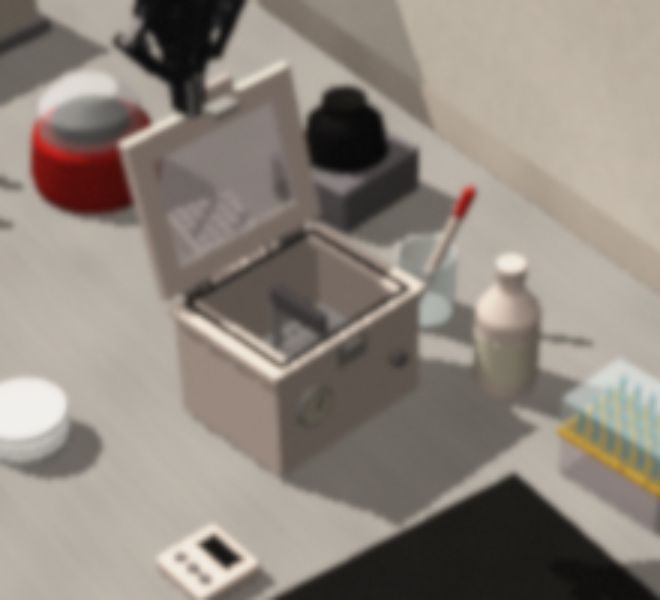

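```bash
cat >> h.py <<'E'
def loc2w(x,y,z):
    c,s=np.cos(C[2]),np.sin(C[2]); return np.array([C[0]+c*x-s*y,C[1]+s*x+c*y,z])
def lidpt(phi,r=.145,h=.006,gap=0.,side=.011):
    y=.079-r*np.cos(phi)+(h+gap)*np.sin(phi)+side; z=.145+r*np.sin(phi)+(h+gap)*np.cos(phi)
    return loc2w(0,y,z)
E
python3 - <<'E'
from h import *
F=frame(C[2])
s=bot.read_state()
print(loc2w(0,.165,.39),loc2w(0,.165,.285))
rel(loc2w(0,.165,.395),F);rel(loc2w(0,.165,.285),F)
E
```

```text
[0.56160129 0.28397063 0.39      ] [0.56160129 0.28397063 0.285     ]
163.9 111.1 -5.5 0.33 -0.03 0.01
163.9 110.5 104.5 0.33 -0.03 0.01
```

{"method": "arm_command", "body": {"targets": "30 20 -6 0 0 0 0; 60 40 -6 0 0 0 0; 95 64 -6 0 0 0 0; 130 88 -6 0 0 0 0; 164 111 -6 0.3 0 0 0; 164 111 -6 0.3 0 0 0; 164 111 30 0.3 0 0 0; 164 110.5 70 0.3 0 0 0; 164 110.5 104 0.3 0 0 0; 164 110.5 104 0.3 0 0 0"}}

```text
time: 12.95
tool_pos: [0.5566, 0.2819, 0.2697]
tcp_rot: [-2.032, -2.38, 0.033]
wrist_force: [-1.3, -0.9, -2.7]
width: 0.002
```

Run:
```python
from h import *
F=frame(C[2])
s=bot.read_state();print(s['time'],s['tool_pos'],s['wrist_force'])
rel(loc2w(0,.165,.285),F,s)
for ph in (1.6,1.45,1.3,1.15,1.0,.85,.7,.55,.4,.25,.15): print(ph,end=': ');rel(lidpt(ph),F,s)
p2,d2=bot.read_camera('side')
cv2.imwrite('pics/s11c.png',cv2.resize(p2[80:280,200:420],None,fx=3,fy=3))
```

```text
12.95 [0.55661798 0.28185647 0.26971997] [-1.31788966 -0.88443611 -2.66781369]
1.2 4.9 -15.4 -1.34 0.27 0.02
1.6: -63.6 4.8 -19.9 -1.34 0.27 0.02
1.45: -85.3 4.8 -19.7 -1.34 0.27 0.02
1.3: -106.8 4.8 -16.2 -1.34 0.27 0.02
1.15: -127.5 5.0 -9.6 -1.34 0.27 0.02
1.0: -147.0 5.2 0.0 -1.34 0.27 0.02
0.85: -164.8 5.5 12.5 -1.34 0.27 0.02
0.7: -180.6 5.8 27.4 -1.34 0.27 0.02
0.55: -194.0 6.2 44.6 -1.34 0.27 0.02
0.4: -204.6 6.7 63.6 -1.34 0.27 0.02
0.25: -212.3 7.1 83.9 -1.34 0.27 0.02
0.15: -215.7 7.5 98.0 -1.34 0.27 0.02
```

View pics/s11c.png

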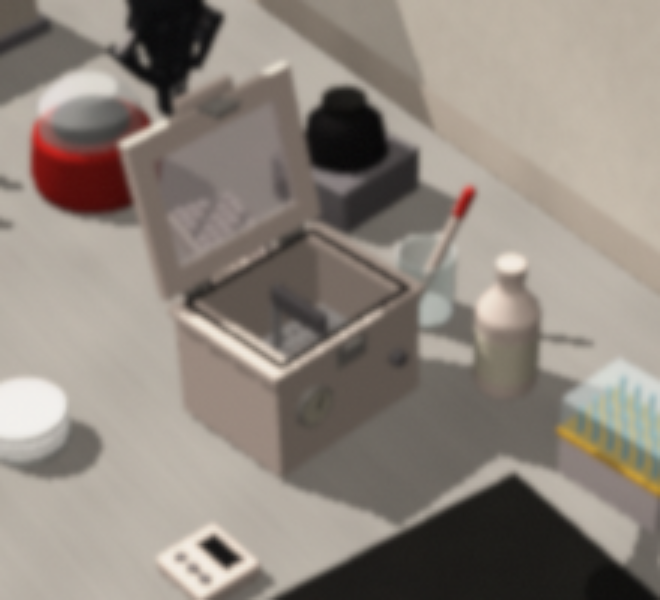

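{"method": "arm_command", "body": {"targets": "-10 5 -15 -1.3 0.3 0 0; -25 5 -17 -1.3 0.3 0 0; -40 5 -19 -1.3 0.3 0 0; -52 5 -20 -1.3 0.3 0 0; -64 5 -20 -1.3 0.3 0 0; -75 5 -20 -1.3 0.3 0 0; -85 5 -20 -1.3 0.3 0 0; -96 5 -18 -1.3 0.3 0 0; -107 5 -16 -1.3 0.3 0 0; -107 5 -16 -1.3 0.3 0 0"}}

```text
time: 13.83
tool_pos: [0.5828, 0.1764, 0.297]
tcp_rot: [2.038, 2.382, 0.023]
wrist_force: [-0.1, 0.9, 0.1]
width: 0.001
```

Run:
```python
from h import *
F=frame(C[2])
s=bot.read_state();print(s['time'],s['tool_pos'],s['wrist_force'])
for ph in (1.3,1.2,1.1,1.0,.9,.8,.7,.6,.5,.4,.3,.2): print(ph,end=': ');rel(lidpt(ph),F,s)
p2,d2=bot.read_camera('side')
cv2.imwrite('pics/s12c.png',cv2.resize(p2[80:280,200:420],None,fx=3,fy=3))
```

```text
13.8333 [0.58275472 0.17642129 0.29697254] [-0.10952665  0.85867575  0.07920191]
1.3: 1.5 -4.2 10.6 0.89 -0.22 -0.10
1.2: -12.5 -4.3 14.5 0.89 -0.22 -0.10
1.1: -26.0 -4.3 19.9 0.89 -0.22 -0.10
1.0: -38.9 -4.4 26.5 0.89 -0.22 -0.10
0.9: -51.0 -4.5 34.4 0.89 -0.22 -0.10
0.8: -62.4 -4.7 43.5 0.89 -0.22 -0.10
0.7: -72.7 -4.8 53.6 0.89 -0.22 -0.10
0.6: -82.0 -5.0 64.8 0.89 -0.22 -0.10
0.5: -90.1 -5.1 76.8 0.89 -0.22 -0.10
0.4: -97.0 -5.3 89.5 0.89 -0.22 -0.10
0.3: -102.6 -5.5 102.9 0.89 -0.22 -0.10
0.2: -106.8 -5.7 116.8 0.89 -0.22 -0.10
```

View pics/s12c.png

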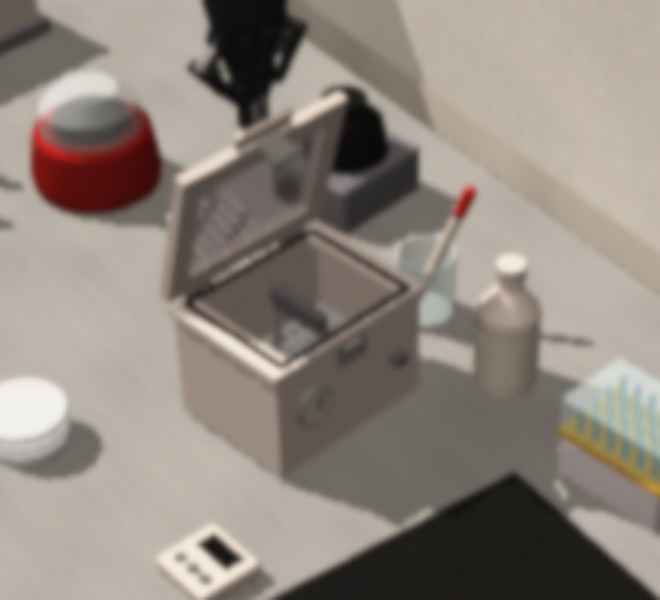

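{"method": "arm_command", "body": {"targets": "-3 -4 10 0.9 0 0 0; -12 -4 15 0.9 0 0 0; -26 -4 20 0.9 0 0 0; -39 -4 26 0.9 0 0 0; -51 -4.5 34 0.9 0 0 0; -62 -4.5 43.5 0.9 0 0 0; -73 -5 53.5 0.9 0 0 0; -82 -5 65 0.9 0 0 0; -90 -5 77 0.9 0 0 0; -90 -5 77 0.9 0 0 0"}}

```text
time: 14.72
tool_pos: [0.5916, 0.0878, 0.2166]
tcp_rot: [-2.038, -2.382, -0.001]
wrist_force: [0.0, -0.3, -1.7]
width: 0.001
```

Run:
```python
from h import *
F=frame(C[2])
s=bot.read_state();print(s['time'],s['tool_pos'],s['wrist_force'])
for ph in (.5,.4,.3,.2,.15,.1): print(ph,end=': ');rel(lidpt(ph,side=.005),F,s)
p2,d2=bot.read_camera('side')
cv2.imwrite('pics/s13c.png',cv2.resize(p2[80:280,200:420],None,fx=3,fy=3))
```

```text
14.7167 [0.59159565 0.08779439 0.21655249] [ 0.03169555 -0.34157186 -1.6621476 ]
0.5: -6.9 1.0 -3.3 -0.22 -0.29 -0.09
0.4: -13.8 1.1 9.5 -0.22 -0.29 -0.09
0.3: -19.4 1.2 22.9 -0.22 -0.29 -0.09
0.2: -23.6 1.2 36.7 -0.22 -0.29 -0.09
0.15: -25.2 1.3 43.8 -0.22 -0.29 -0.09
0.1: -26.5 1.3 51.0 -0.22 -0.29 -0.09
```

View pics/s13c.png

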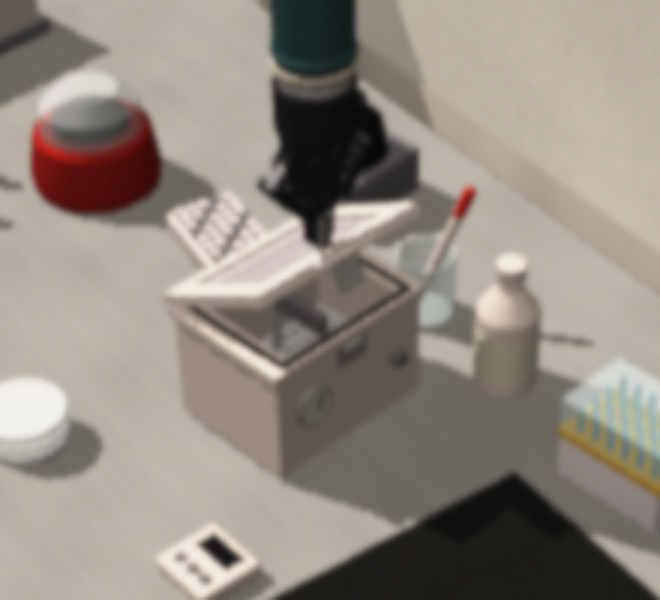

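{"method": "arm_command", "body": {"targets": "-8 1 3 0 0 0 0; -15 1 10 0 0 0 0; -22 1 17 0 0 0 0; -26 1 24 0 0 0 0; -30 1 31 0 0 0 0; -33 1 37 0 0 0 0; -35 1 44 0 0 0 0; -36.5 1 50 0 0 0 0; -36.5 1 50 0 0 0 0"}}

```text
time: 15.52
tool_pos: [0.5992, 0.0539, 0.1684]
tcp_rot: [-2.037, -2.385, -0.005]
wrist_force: [-0.4, -0.5, -0.3]
width: -0.0
```

Run:
```python
from h import *
F=frame(C[2])
s=bot.read_state();print(s['time'],s['tool_pos'],s['wrist_force'])
for z in (.165,.151,.147): rel(loc2w(0,-.071,z),F,s)
p2,d2=bot.read_camera('side')
cv2.imwrite('pics/s14c.png',cv2.resize(p2[80:280,200:420],None,fx=3,fy=3))
```

```text
15.5167 [0.59915372 0.05391783 0.16843196] [-0.38087052 -0.46911186 -0.34969139]
-2.9 -1.1 3.4 -0.04 -0.31 0.00
-3.0 -1.1 17.4 -0.04 -0.31 0.00
-3.0 -1.1 21.4 -0.04 -0.31 0.00
```

View pics/s14c.png

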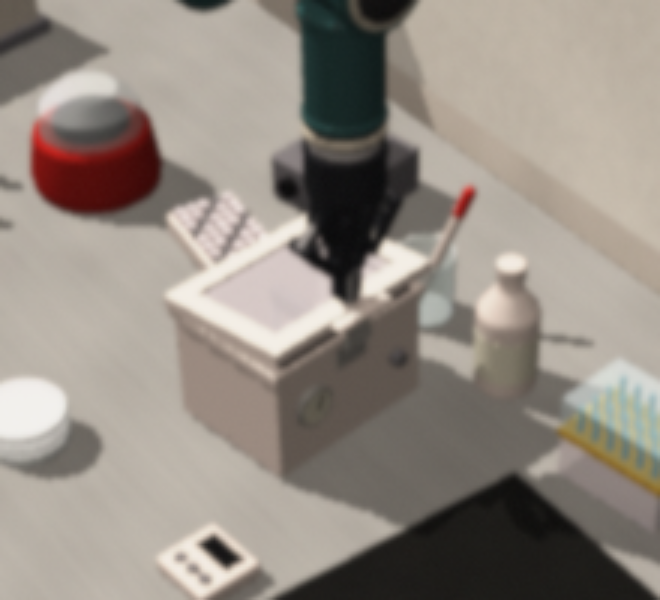

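{"method": "arm_command", "body": {"targets": "-2 -1 3 0 0 0 0; -3 -1 6 0 0 0 0; -3 -1 9 0 0 0 0; -3 -1 11 0 0 0 0; -3 -1 13 0 0 0 0; -3 -1 15 0 0 0 0; -3 -1 17 0 0 0 0; -3 -1 17 0 0 0 0"}}

```text
time: 16.23
tool_pos: [0.5998, 0.051, 0.1535]
tcp_rot: [-2.039, -2.387, -0.008]
wrist_force: [0.2, -0.2, 0.9]
width: 0.001
```

{"method": "arm_command", "body": {"targets": "0 0 1 0 0 0 0; 0 0 2 0 0 0 0; 0 0 2 0 0 0 0; 0 0 2 0 0 0 0"}}

```text
time: 16.57
tool_pos: [0.5993, 0.0515, 0.151]
tcp_rot: [-2.038, -2.386, -0.007]
wrist_force: [-0.7, -0.4, 0.3]
width: -0.0
```

{"method": "arm_command", "body": {"targets": "0 0 1 0 0 0 0; 0 0 2 0 0 0 0; 0 0 2.5 0 0 0 0; 0 0 2.5 0 0 0 0"}}

```text
time: 16.9
tool_pos: [0.5994, 0.0515, 0.1508]
tcp_rot: [-2.038, -2.387, -0.008]
wrist_force: [-5.4, -0.3, 11.6]
width: 0.002
```

Run:
```python
from h import *
s=bot.read_state();print(s['time'],s['tool_pos'],s['wrist_force'])
p2,d2=bot.read_camera('side')
cv2.imwrite('pics/s15c.png',cv2.resize(p2[80:280,200:420],None,fx=3,fy=3))
```

```text
16.9 [0.59943739 0.0515074  0.15084286] [-5.39642278 -0.29587911 11.62042405]
```

View pics/s15c.png

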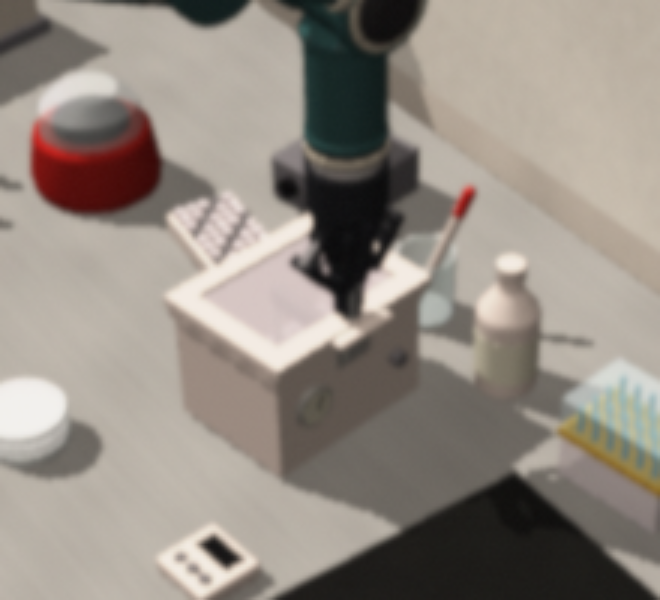

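Hard stop at z=0.151 with 11.6 N, which matches the lid face height when shut. I'll back off and check that it stays shut.

{"method": "arm_command", "body": {"targets": "0 0 -10 0 0 0 0; 0 0 -40 0 0 0 0; 0 0 -80 0 0 0 0; 0 0 -120 0 0 0 0; 0 -40 -150 0 0 0 0; 0 -80 -170 0 0 0 0; 0 -120 -190 0 0 0 0; 0 -140 -200 0 0 0 0; 0 -140 -200 0 0 0 0"}}

```text
time: 17.7
tool_pos: [0.4583, 0.0279, 0.3538]
tcp_rot: [2.039, 2.387, 0.014]
wrist_force: [1.4, -0.3, -0.0]
width: -0.001
```

Run:
```python
from h import *
s=bot.read_state();print(s['time'],s['tool_pos'],s['wrist_force'])
p2,d2=bot.read_camera('side'); p,d=bot.read_camera('top')
cv2.imwrite('pics/s16c.png',cv2.resize(p2[80:280,200:420],None,fx=3,fy=3)); cv2.imwrite('pics/t16.png',p)
P=cloud('top',d).reshape(-1,3);c,si=np.cos(C[2]),np.sin(C[2]); x=P[:,0]-C[0];y=P[:,1]-C[1]; L=np.c_[c*x+si*y,-si*x+c*y,P[:,2]]
k=(abs(L[:,0])<.1)&(L[:,1]>-.082)&(L[:,1]<.07)&(L[:,2]>.12)&(L[:,2]<.2)
q=np.linalg.lstsq(np.c_[L[k][:,:2],np.ones(k.sum())],L[k][:,2],rcond=None)[0]; print('lid plane',q,k.sum())
k2=k&(L[:,1]<-.066);print('front z',np.median(L[k2,2]))
k3=k&(L[:,1]>.055);print('rear z',np.median(L[k3,2]))
```

```text
17.7 [0.45833485 0.02785228 0.3538235 ] [ 1.44074188 -0.29112881 -0.02613701]
lid plane [ 0.01724057 -0.00792949  0.14909938] 2835
front z 0.15214125246989174
rear z 0.15165107774598208
```

View pics/s16c.png

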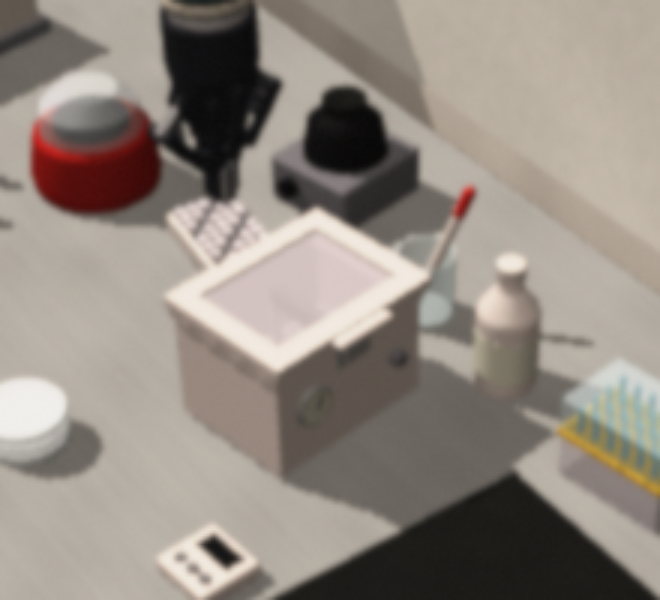

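View pics/t16.png

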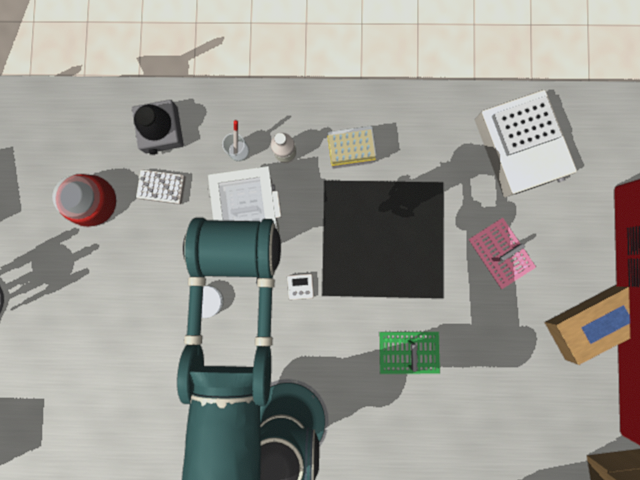

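```bash
python3 -c "
from workcell import bot
print(bot.finish_job())"
```

```text
the job is handed in; nothing more can be done
None
```

The shelf is back in the chest, lying flat on both ledges, and the lid is shut and held by its catch. I handed the job in about 18 s into the 61 s allowed.

**What I did**
- I gripped the shelf by its handle bar and tilted it 30° with the end nearer the robot low. I slid that end under the lip, then turned the shelf flat inside the chest.
- I lowered it until the wrist force showed it resting on the ledges, then let go.
- I swung the lid down with the shut fingertips and pressed its front edge.

**What the last checks showed**
- **Shelf, after letting go:** the top of the plate measured 0.050 m, where 0.049 m is expected. Its tilt was about 0.005 rad and its centre within about 2–3 mm of the seat. The lid was still open at 1.80 rad.
- **Lid:** the final press met a hard stop at 0.151 m with about 12 N. With the arm withdrawn, the front and rear edges both measured 0.152 m, so the lid is shut and stays shut.
- **Other things on the bench:** comparing the pictures by eye, the bottle, tip box, timer, tube rack and beaker stand where they were. The dishes are partly hidden by the arm in the last top view, but look unmoved in the side view.

The force readings never showed the 6–8 N peak of the catch. I know it caught only from the height where the lid stopped and from the lid staying down afterwards. A plane fitted to the whole lid read 0.149 m at its middle and sloped by up to 0.017, because the clear pane spoils the depth readings there, so I relied on the edge heights instead.

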